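# Lift the freshly lacquered knob with the tongs

### The arm

A 7-joint arm with a two-finger parallel gripper is mounted at the origin on a cart in front of the work surface, level with it; the furniture and walls round the work are solid. World frame = base frame: x ahead of the robot, y to its left, z up, the work surface at z = 0. Lengths are in mm, angles in rad, forces in N, time in s.
With the tool pointing down it reaches from about 425 to 925 mm from the base axis. Payload 6.8 kg.
Tool frame: the origin (TCP) lies between the finger pads; the fingertips stand tips_ahead ahead of it and the grasp point (between the pads) lies 3 mm ahead of it (tips_ahead is the distance from the TCP to the fingertips, in mm); x points along the fingers, z is the direction in which the jaws open and shut, and the axes are right-handed (so a half turn about x gives the same grasp; the last joint's range is limited). The gripper opens to 85 mm and grips with 20 to 120 N. Pads are 22 mm wide; open, the fingers measure 114 mm over their backs; the gripper's body (76 mm by 85 mm) begins 54 mm behind the grasp point. The pads swing forward as they close: fully open they stand 13 mm farther back than shut.
Start: joints at [1.102, 0.477, 0.022, 1.555, -0.011, 1.109, -0.083], TCP at [238.3, -631.554, 253.308] pointing down, gripper open.
Joint ranges: [-2.96, 2.96], [-0.34, 2.1], [-1.41, 1.46], [0.24, 2.44], [-1.37, 4.51], [0.17, 1.92], [-2.96, 2.96]. Speed limits (rad/s): [2.39, 2.39, 3.14, 3.14, 3.14, 3.14, 3.14].

### API

Orientations are given as a rotation vector (axis times angle).
In Python, from rig import * gives the robot as it stands. Calls block until the motion is done:
- goto(position, orientation): joint-space move of the TCP to a pose.
- line_to(position, attitude=None, speed=150, contact_N=None): straight line of the TCP; attitude=None keeps the orientation; speed is the mean speed in mm/s. With contact_N (N) it stops when the force on the tool has changed by that much, and returns True; else False.
- goto_joints(angles): joint-space move.
- gripper_to(opening, effort=None): finger opening in mm; effort is the grip in N (None keeps the last); returns when the fingers have stopped.
- hold(seconds).
- ik(position, orientation): joint angles nearest the present ones, or None.
- get_state(): the state.
- read_camera(name): name is "side" or "top"; returns a dict with "frame" (480x640x3 uint8, red, green, blue), "K" (3x3 intrinsics, pixels), "world_from_camera" (4x4, takes a point from camera to world coordinates). Camera axes: x right, y down, z forward; pixel columns grow to the right and rows downward; lengths in mm; the calibration is good to about 2 mm. A picture is of the moment at which its call begins. There is no depth.
A pose or a line that the arm cannot do raises PlanningError and nothing moves.
- sign_off(): hands the job in, once; it reports no verdict.
The state is a dict: "clock": time; "q": joint angles; "qd": joint speeds; "effort": joint torques, N m; "tcp_pos": TCP position; "tcp_rot": TCP orientation; "wrist_force": force on the tool from outside, world axes, zero at the start; "moment": the same for the moment, N m; "grip_width": finger opening in mm.
Only numpy, scipy, OpenCV 4.12 (cv2) and the standard library are available. Lean on these libraries where they do the work, as an engineer would, in place of code of your own. Each camera call takes 0.05 s, during which the arm holds its last target.

### The job

The magnifier has been left over the drip dish: first swing it sideways on its stiff arm, to either side, until no part of the lens overhangs the dish, and leave it there. Then pick up the tongs, close their jaws on the freshly lacquered red knob (the wet knob must not be touched by the gripper itself or any part of the robot) and lift it straight up to hang about 12 cm above the bench, still over the dish so that drips fall in. Finish while holding it there still in the tongs, and leave the cup, the whetstone, the wedge and the bowl where they are.

Things in the scene. Friction and masses are not known exactly. Their poses are not given: they have to be found in the camera images.
- mag_handle (a point): Middle of the magnifier's upright orange handle, 172 mm above the bench: a round peg 14 mm across, free for 28 mm below this point (down to its lug) and 21 mm above. At the free end of the swing arm, 192 mm from the hinge axis, 52 mm beyond the lens centre. Grip it from above or push it sideways; it moves on a circle about mag_hinge.
- mag_hinge (a point): Point on the vertical hinge axis of the magnifier, 140 mm above the bench, above its fixed heavy foot (90 mm across, 24 mm high) and post (16 mm thick). Top of the hinge hub: 163 mm above the bench.
- mag_arm (a joint): Angle of the magnifier's stiff swing arm about the vertical axis, rad, positive counter-clockwise seen from above, from -1.7 to 1.7; it stays where it is left. Turning it takes about 0.35 N m (about 2 N at the handle). At the start, between -0.25 and 0.25, the lens is over the dish.
- lens (a point): Centre of the magnifier's round lens, black rim 89 mm across over all, 140 mm from the hinge axis, 140 mm above the bench (underside 135 mm above the bench).
- dish: Round aluminium drip dish, fixed to the bench, 90 mm across the rim, rim 8 mm above the bench, inner floor 4 mm above the bench. Origin: centre of its underside, on the bench. About 140 mm from the hinge axis.
- knob_center (a point): Centre (half-way up) of the red drawer knob, 34 mm tall, 30 mm across its head (widest from 18 to 29 mm above its foot), waist 18 mm, foot 25 mm; about 30 g. It stands upright near the middle of the dish, its foot 4 mm above the bench.
- knob: The same red knob; origin at the centre of its foot, z up along it.
- tongs_grip (a point): Grip point of the spring tongs, midway between the two blue grips, half-way up (12 mm above the bench). They lie on edge, 24 mm high; the arms open in the horizontal plane. +x points to the jaws, z up. Grips run from 40 mm behind to 45 mm ahead of this point, black rubber jaws from 73 to 115 mm ahead; hinge 95 mm behind, end ring 25 mm farther back. 100 g.
- tongs: The same tongs; origin 12 mm below tongs_grip, on the underside, same axes. Open (at rest): 59 mm wide outside across the grips at the grip point, jaws 77 mm apart inside. Squeezed to 34 mm outside: jaws 30 mm apart, jaws and grips parallel. At 23 mm: jaws nearly shut.
- tongs_left (a joint): How far each arm of the tongs is closed, rad: 0 open, 0.13 jaws parallel 30 mm apart, 0.19 stop. The other arm moves equally. The spring pushes each grip outward with 9 to 12 N and opens the tongs again when eased; a gripper stopped part-way holds them, still open, by this push.
- nail_cup: Bystander: grey glazed cup with nails in it, 70 mm across, 62 mm tall. Origin: centre of its underside.
- whetstone: Bystander: dark grey whetstone, 87 x 156 x 27 mm. Origin: centre of its underside.
- wedge_1: Bystander: pale ash wedge, 101 x 76 x 28 mm. Origin: centre of its underside.
- bowl_small: Bystander: small turned wooden bowl, 115 mm across, 45 mm tall. Origin: centre of its underside.
There are look-alikes about, which are no part of the job. Several things have the shape of the dish; the one meant has the colours described above.

How it is judged:
By the outcome, as a careful person would: the job done as asked, in the order asked, and still so for the second after the job is handed in, while the arm keeps its last pose, push and grip.
It also fails if it takes over 56 s, if anything falls off the work surface, if the arm or the gripper's body presses on something with over 40 N, if the wrist force passes 120 N, or if a joint passes its speed limit or range.

## Working session

There is one attempt and no reset: what is moved stays moved. The work goes in short steps, each a Python script; the robot and the scene stay as the last script left them, time stands still between calls to the robot, and variables do not carry over. Pictures are saved under pics/ and viewed, and the job is handed in when it is done.

```bash
mkdir -p pics; ls
python3 - <<'E'
from rig import *
import cv2, numpy as np
s=get_state();print({k:np.round(v,3) for k,v in s.items()})
for n in("top","side"):
    c=read_camera(n);cv2.imwrite(f"pics/{n}0.png",c["frame"][:,:,::-1]);print(n,c["K"],c["world_from_camera"].round(3))
E
```

```text
pics
{'clock': np.float64(0.0), 'q': array([ 1.102,  0.478,  0.022,  1.556, -0.011,  1.109, -0.083]), 'qd': array([-0.001,  0.001,  0.   ,  0.   ,  0.   , -0.001,  0.   ]), 'effort': array([ 1.0000e-03, -5.9644e+01,  1.6080e+00, -2.8120e+01,  1.2000e-02,
        9.0000e-03,  0.0000e+00]), 'tcp_pos': array([ 238.083, -631.002,  252.315]), 'tcp_rot': array([ 0.94 ,  1.36 , -0.939]), 'wrist_force': array([ 0.329, -0.491,  0.89 ]), 'moment': array([ 0.038, -0.   ,  0.03 ]), 'grip_width': np.float64(85.345)}
top [[498.98764252   0.         314.02904016]
 [  0.         498.98764252 237.61682509]
 [  0.           0.           1.        ]] [[ 1.300000e-02 -9.800000e-01  1.980000e-01  2.873600e+02]
 [-1.000000e+00 -1.300000e-02  1.000000e-03 -2.793200e+01]
 [ 2.000000e-03 -1.980000e-01 -9.800000e-01  1.458679e+03]
 [ 0.000000e+00  0.000000e+00  0.000000e+00  1.000000e+00]]
side [[536.21461511   0.         314.94980045]
 [  0.         536.21461511 241.85130337]
 [  0.           0.           1.        ]] [[ 9.990000e-01  3.200000e-02 -1.400000e-02  5.799860e+02]
 [ 3.200000e-02 -6.760000e-01  7.360000e-01 -9.649920e+02]
 [ 1.400000e-02 -7.360000e-01 -6.770000e-01  1.015122e+03]
 [ 0.000000e+00  0.000000e+00  0.000000e+00  1.000000e+00]]
```

View pics/top0.png

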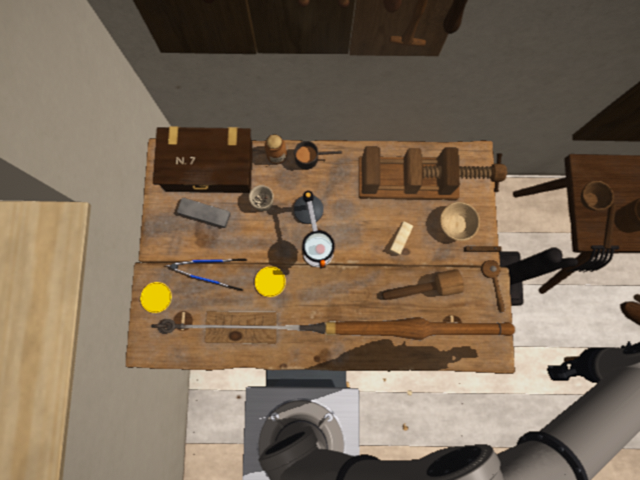

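View pics/side0.png

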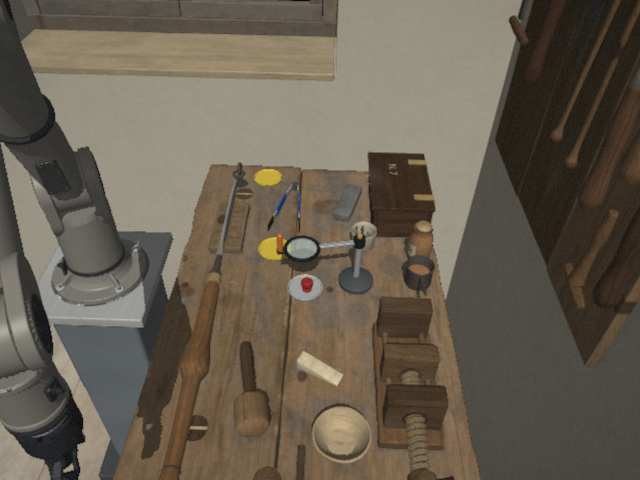

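Run:
```python
import cv2
t=cv2.imread("pics/top0.png");s=cv2.imread("pics/side0.png")
cv2.imwrite("pics/ct.png",cv2.resize(t[170:320,140:360],None,fx=3.6,fy=3.6,interpolation=cv2.INTER_CUBIC))
cv2.imwrite("pics/cs.png",cv2.resize(s[160:310,220:400],None,fx=4,fy=4,interpolation=cv2.INTER_CUBIC))
```

```text
(no output)
```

View pics/ct.png

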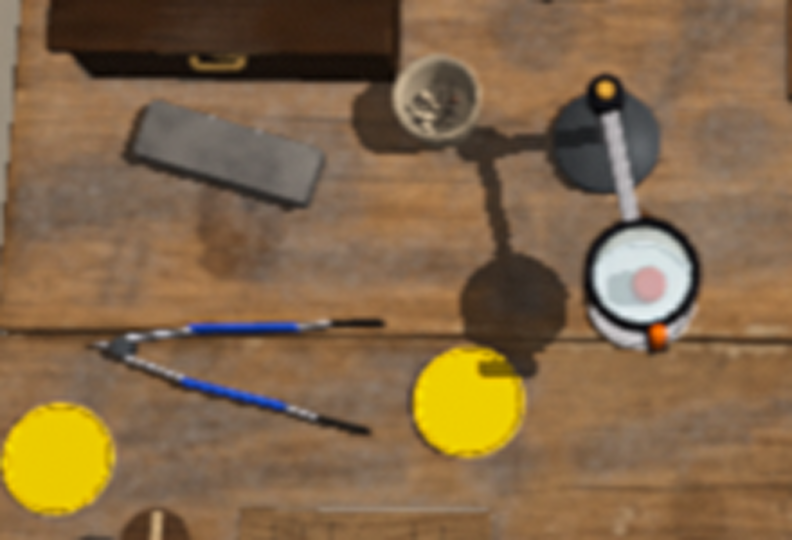

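View pics/cs.png

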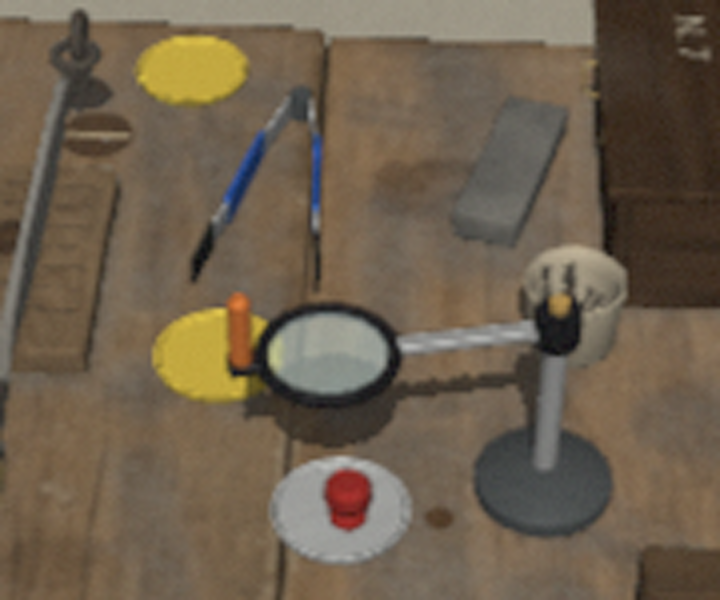

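```bash
cat > h.py <<'E'
from rig import *
import numpy as np, cv2
from scipy.spatial.transform import Rotation as R
def cast(c,uv,z):
    M=c["world_from_camera"];K=c["K"]
    d=M[:3,:3]@np.linalg.solve(K,[uv[0],uv[1],1.]);o=M[:3,3]
    return (o+d*(z-o[2])/d[2])
def proj(c,p):
    M=np.linalg.inv(c["world_from_camera"]);q=c["K"]@(M[:3,:3]@np.array(p)+M[:3,3]);return q[:2]/q[2]
def tri(ca,a,cb,b):
    A=[];B=[]
    for c,u in((ca,a),(cb,b)):
        M=c["world_from_camera"];d=M[:3,:3]@np.linalg.solve(c["K"],[u[0],u[1],1.]);d/=np.linalg.norm(d)
        P=np.eye(3)-np.outer(d,d);A.append(P);B.append(P@M[:3,3])
    return np.linalg.lstsq(np.vstack(A),np.hstack(B),rcond=None)[0]
def blobs(c,lo,hi,roi=None,minA=8):
    h=cv2.cvtColor(c["frame"],cv2.COLOR_RGB2HSV);m=cv2.inRange(h,np.array(lo),np.array(hi))
    if roi:
        k=np.zeros_like(m);x0,y0,x1,y1=roi;k[y0:y1,x0:x1]=255;m&=k
    n,l,st,ce=cv2.connectedComponentsWithStats(m)
    return [(st[i].tolist(),ce[i].round(2).tolist(),(l==i)) for i in range(1,n) if st[i][4]>=minA]
def down(th):
    # tool x down, jaw axis z at angle th from world x
    x=np.array([0,0,-1.]);z=np.array([np.cos(th),np.sin(th),0]);y=np.cross(z,x)
    return R.from_matrix(np.c_[x,y,z]).as_rotvec()
E
python3 - <<'E'
from h import *
import rig
print([n for n in dir(rig) if not n.startswith('_')], getattr(rig,'tips_ahead',None))
print(R.from_rotvec(get_state()['tcp_rot']).as_matrix().round(2))
t=read_camera("top");s=read_camera("side")
for n,c,rs in(("top",t,(140,170,360,320)),("side",s,(220,160,400,310))):
    for nm,lo,hi in(("blue",(105,120,60),(125,255,255)),("orange",(5,180,120),(15,255,255)),("red",(0,170,60),(4,255,255)),("redb",(174,150,60),(180,255,255)),("white",(0,0,140),(180,40,255)),("black",(0,0,0),(180,255,28))):
        for b in blobs(c,lo,hi,rs): print(n,nm,b[0],b[1])
E
```

```text
['PlanningError', 'get_state', 'goto', 'goto_joints', 'gripper_to', 'hold', 'ik', 'line_to', 'read_camera', 'sign_off', 'tips_ahead'] 22.0
[[-0.    0.94  0.35]
 [ 0.    0.35 -0.94]
 [-1.   -0.   -0.  ]]
top blue [193, 260, 30, 3, 65] [206.26, 260.65]
top blue [190, 275, 29, 9, 68] [204.18, 279.01]
top orange [321, 260, 4, 6, 20] [322.35, 262.35]
top white [308, 201, 9, 30, 119] [312.19, 216.13]
top white [305, 234, 27, 25, 492] [317.77, 245.68]
top white [304, 256, 15, 11, 55] [311.33, 262.09]
top white [326, 257, 6, 7, 20] [328.05, 260.3]
top black [161, 185, 88, 8, 428] [207.25, 188.15]
top black [303, 194, 10, 8, 31] [306.84, 198.39]
top black [318, 231, 13, 7, 14] [323.79, 232.86]
top black [303, 247, 6, 11, 14] [304.36, 252.0]
side blue [276, 193, 10, 20, 64] [280.95, 202.67]
side blue [298, 194, 2, 18, 32] [298.56, 203.06]
side orange [277, 234, 5, 17, 70] [279.34, 241.94]
side red [302, 278, 10, 14, 113] [306.44, 284.19]
side white [220, 160, 148, 11, 1078] [307.2, 163.56]
side white [290, 239, 26, 19, 391] [302.34, 247.95]
side white [320, 240, 33, 8, 114] [336.07, 243.93]
side white [288, 274, 35, 26, 500] [303.83, 287.21]
side black [355, 241, 10, 7, 35] [359.43, 244.03]
```

Run:
```python
from h import *
t=read_camera("top");s=read_camera("side")
f=lambda v:np.round(v,1)
hd=tri(t,(322.35,262.35),s,(279.34,241.94));print("handle",f(hd), f(cast(t,(322.35,262.35),172)),f(cast(s,(279.34,241.94),169)))
L=cast(t,(318.6,245.4),140);print("lens",f(L),"side",f(cast(s,(220+328/4,160+354/4),140)))
hg=tri(t,(308,194.9),s,(360,235.8));print("hinge cap",f(hg))
for z in(160,165,175):print(z,f(cast(t,(308,194.9),z)),f(cast(s,(360,235.8),z)))
foot=cast(t,(140+606/3.6,170+142/3.6),24);print("foot",f(foot),f(cast(s,(220+543/4,160+478/4),24)))
# dish from side
b=[x for x in blobs(s,(0,0,140),(180,40,255),(284,268,330,305))][0]
m=cv2.inRange(cv2.cvtColor(s["frame"],cv2.COLOR_RGB2HSV),(0,0,120),(180,60,255));k=np.zeros_like(m);k[268:306,284:330]=255
cs,_=cv2.findContours(m&k,cv2.RETR_EXTERNAL,cv2.CHAIN_APPROX_NONE);cc=max(cs,key=cv2.contourArea)
e=cv2.fitEllipse(cv2.convexHull(cc));print("ell",e,"dish",f(cast(s,e[0],6)))
P=np.array([cast(s,p[0],7) for p in cv2.convexHull(cc)]);(c0,r0)=cv2.minEnclosingCircle(P[:,:2].astype(np.float32));print(c0,r0)
print("knob",f(cast(s,(306.44,284.6),21)), "knob head top px", f(cast(s,(220+348/4,160+480/4),38)))
print("knob via glass top",f(cast(t,(140+649/3.6,170+284/3.6),38)))
# tongs
for nm,c,roi,z in(("top",t,(140,170,360,320),22),("side",s,(220,160,400,310),20)):
    for bb in blobs(c,(100,90,40),(128,255,255),roi,20):
        ys,xs=np.nonzero(bb[2]);W=np.array([cast(c,(x,y),z) for x,y in zip(xs,ys)])
        vx,vy,x0,y0=cv2.fitLine(W[:,:2].astype(np.float32),cv2.DIST_L2,0,.01,.01).ravel()
        q=(W[:,:2]-[x0,y0])@[vx,vy];print(nm,len(xs),"mean",f(W.mean(0)),"dir",np.round(np.arctan2(vy,vx),3),"ext",f([q.min(),q.max()]), f([x0+vx*(q.min()+q.max())/2,y0+vy*(q.min()+q.max())/2]))
# hinge of tongs & jaw tips top
for n,u in(("pivot",(140+118/3.6,170+347/3.6)),("jawA tip",(140+383/3.6,170+323/3.6)),("jawB tip",(140+370/3.6,170+432/3.6))):print(n,f(cast(t,u,24)))
print("pivot side",f(cast(s,(220+300/4,160+97/4),22)))
```

```text
handle [480.7 -49.8 169.7] [481.4 -49.5 172. ] [479.6 -49.5 169. ]
lens [532.1 -39.5 140. ] side [531.8 -38.6 140. ]
hinge cap [668.   -9.1 159.4]
160 [666.7  -9.2 160. ] [669.   -9.2 160. ]
165 [665.3  -9.3 165. ] [668.5 -14.8 165. ]
175 [662.4  -9.5 175. ] [667.5 -26.  175. ]
foot [661.7  -8.9  24. ] [667.4 -24.1  24. ]
ell ((304.63665771484375, 287.0299987792969), (27.01069450378418, 35.38133239746094), 88.74778747558594) dish [538.2 -39.2   6. ]
(539.1063842773438, -40.02398681640625) 47.150543212890625
knob [542.9 -44.5  21. ] knob head top px [544.3 -44.5  38. ]
knob via glass top [540.8 -45.4  38. ]
top 80 mean [504. 285.  22.] dir -1.541 ext [-39.3  45.1] [504.1 282.1]
top 77 mean [451.1 288.9  22. ] dir 1.338 ext [-42.1  42.9] [451.2 289.3]
side 72 mean [452.2 281.6  20. ] dir 1.371 ext [-51.2  50.8] [452.1 281.4]
side 38 mean [505.  285.2  20. ] dir -1.516 ext [-43.5  42.4] [505.  285.7]
pivot [486.3 381.3  24. ]
jawA tip [508.6 168.8  24. ]
jawB tip [420.6 175.8  24. ]
pivot side [489.3 374.7  22. ]
```

The top view (px) shows three dish-shaped things: yellow at (156,297), yellow at (270,281), and pale aluminium under the lens at (318,250), which appears at (304,287) in the side view. The aluminium one is meant, because it holds the red knob; the enlarged crops confirm this.

Measurements, which match the given sizes:
- **Hinge to handle:** 190 mm.
- **Hinge to lens:** 139 mm.
- **Tongs half-angle:** 0.13 rad.

I'll swing the lens to −y, since the tongs come from +y.

Run:
```python
from h import *
H=np.array([667.,-9.]);a0=np.arctan2(-49.8+9,480.5-667);r=192
def P(a,z):return [H[0]+r*np.cos(a),H[1]+r*np.sin(a),z]
print(a0)
gripper_to(45)
goto(P(a0,260),down(a0+np.pi/2))
print(get_state()['clock'],get_state()['tcp_pos'],get_state()['grip_width'],)
import rig;print(rig.tips_ahead)
hit=line_to(P(a0,176),speed=120,contact_N=6);print(hit,get_state()['tcp_pos'],get_state()['wrist_force'])
for n in("top","side"):
    c=read_camera(n);cv2.imwrite(f"pics/{n}1.png",cv2.resize(c["frame"][150:330,200:420,::-1],None,fx=3.2,fy=3.2,interpolation=cv2.INTER_CUBIC))
```

```text
-2.9262189631027513
3.025 [479.55622688 -50.97686393 259.97067671] 45.228751586317884
22.0
False [479.94323542 -50.04843831 176.52649261] [ 0.20682662  0.42894314 -1.18662662]
```

View pics/side1.png

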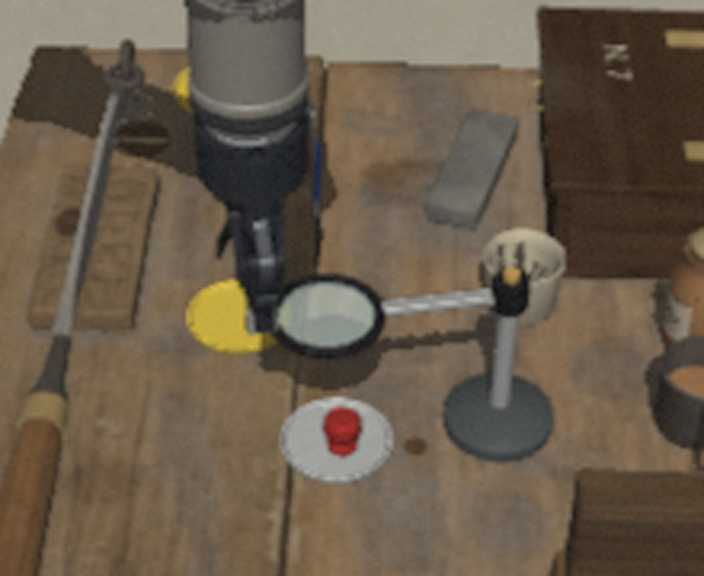

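The handle (crop px ~(262,300)) is hidden behind the near finger, so the fingers straddle it and there was no contact. I'll close loosely and swing along the arc.

Run:
```python
from h import *
H=np.array([667.,-9.]);a0=-2.9262;r=192
def P(a,z):return [H[0]+r*np.cos(a),H[1]+r*np.sin(a),z]
gripper_to(20,20);s=get_state();print(s['grip_width'],s['wrist_force'])
N=6
for i in range(1,N+1):
    a=a0+1.0*i/N
    line_to(P(a,176),down(a+np.pi/2),speed=90);s=get_state();print(s['tcp_pos'].round(1),s['wrist_force'].round(1))
gripper_to(45)
a=a0+1.0
line_to(P(a,255),speed=150);print(get_state()['clock'],get_state()['wrist_force'])
goto([480,200,260],down(-0.1))
for n in("top","side"):
    c=read_camera(n);cv2.imwrite(f"pics/{n}2.png",c["frame"][:,:,::-1])
print(get_state()['clock'])
```

```text
20.07489734294092 [-0.31938955 -0.1937152  -1.12789658]
[488.6 -80.5 175.9] [ 0.2 -0.1 -0.4]
[ 502.9 -108.6  175.9] [-0.4 -0.3  0.3]
[ 521.7 -134.3  175.9] [0.3 0.1 0.1]
[ 544.6 -156.7  175.9] [-0.4  0.4  0.6]
[ 570.8 -175.   175.9] [ 0.1  0.1 -0.1]
[ 599.8 -188.8  176. ] [-0.6  0.3  0.6]
8.4333 [-0.75924271  0.45117642 -0.19240882]
10.0417
```

View pics/top2.png

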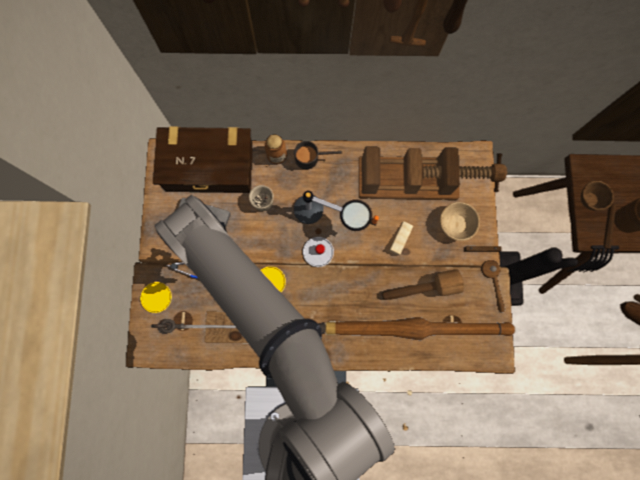

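View pics/side2.png

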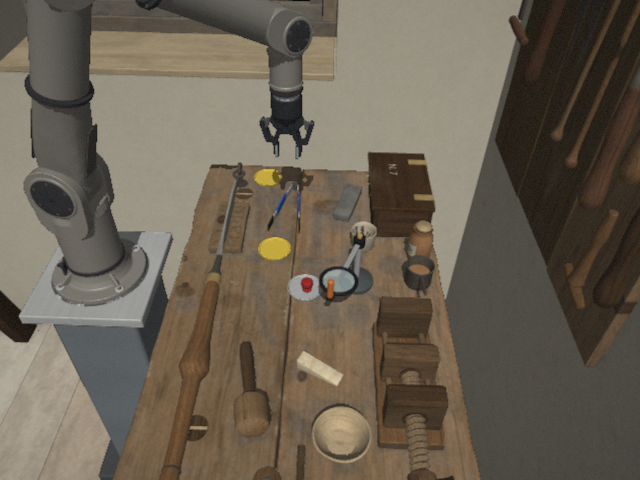

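The lens is now at (356,214) in the top view and the dish is at (318,252), unobstructed. I'll check the gap, measure the knob in both views, then take the tongs.

Run:
```python
from h import *
f=lambda v:np.round(v,1)
t=read_camera("top");s=read_camera("side")
print("lens",f(cast(t,(356,214.5),140)))
def mk(c,roi):
    h=cv2.cvtColor(c["frame"],cv2.COLOR_RGB2HSV);m=cv2.inRange(h,(0,0,120),(180,60,255));k=np.zeros_like(m);x0,y0,x1,y1=roi;k[y0:y1,x0:x1]=255
    cs,_=cv2.findContours(m&k,cv2.RETR_EXTERNAL,cv2.CHAIN_APPROX_NONE);cc=cv2.convexHull(max(cs,key=cv2.contourArea));return cv2.fitEllipse(cc)
print("dish top",f(cast(t,mk(t,(298,234,338,272))[0],8)))
for n,c,roi in(("top",t,(300,235,340,270)),("side",s,(290,270,320,300))):
    for lo,hi in(((0,150,60),(5,255,255)),((172,150,60),(180,255,255))):
        for b in blobs(c,lo,hi,roi,4):print(n,b[0],b[1],f(cast(c,b[1],34 if n=="top" else 24)))
gripper_to(85)
g=np.array([478.,286.]);rot=down(-0.10)
goto([*g,130],rot)
print(line_to([*g,29],speed=90,contact_N=6))
st=get_state();print(st['tcp_pos'],st['wrist_force'],st['clock'])
c=read_camera("side");cv2.imwrite("pics/side3.png",cv2.resize(c["frame"][100:280,200:420,::-1],None,fx=3.2,fy=3.2,interpolation=cv2.INTER_CUBIC))
```

```text
lens [ 618.9 -140.4  140. ]
dish top [539.2 -39.    8. ]
top [316, 245, 8, 9, 61] [319.57, 248.82] [541.7 -43.4  34. ]
side [302, 278, 10, 14, 118] [306.52, 284.25] [543.2 -46.   24. ]
False
[478.3687652  286.30761186  29.56542225] [0.07669969 0.55204788 0.59454483] 12.5583
```

View pics/side3.png

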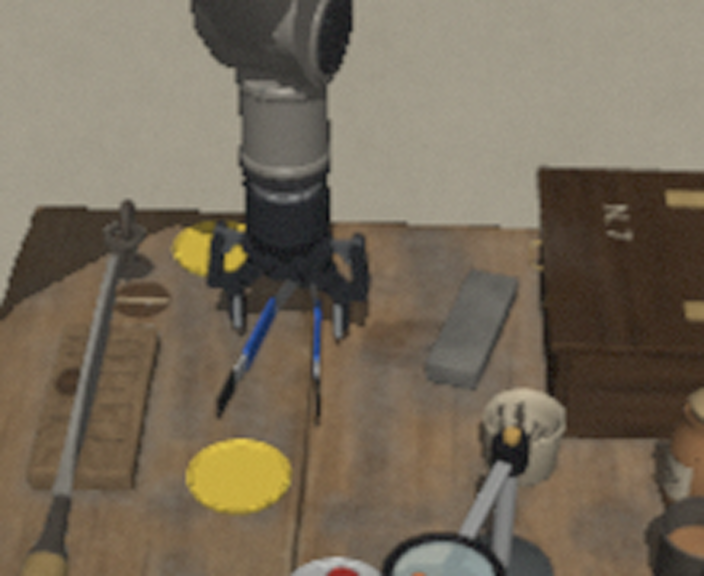

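Run:
```python
from h import *
line_to([478,286,24.5],speed=40,contact_N=6)
gripper_to(60,40);gripper_to(46,60)
st=get_state();print(st['grip_width'],st['tcp_pos'],st['wrist_force'],st['clock'])
line_to([478,286,45],speed=60)
st=get_state();print(st['grip_width'],st['wrist_force'])
for n,r in (("side",(100,280,200,420)),("top",(150,330,140,360))):
    c=read_camera(n);cv2.imwrite(f"pics/{n}4.png",cv2.resize(c["frame"][r[0]:r[1],r[2]:r[3],::-1],None,fx=3.2,fy=3.2,interpolation=cv2.INTER_CUBIC))
```

```text
46.76386138223748 [479.39205508 286.03298122  26.05274349] [-0.60804158 -3.51044561 15.14436026] 13.5417
46.03045024205468 [-0.12984477 -0.95431163 -1.78922307]
```

View pics/side4.png

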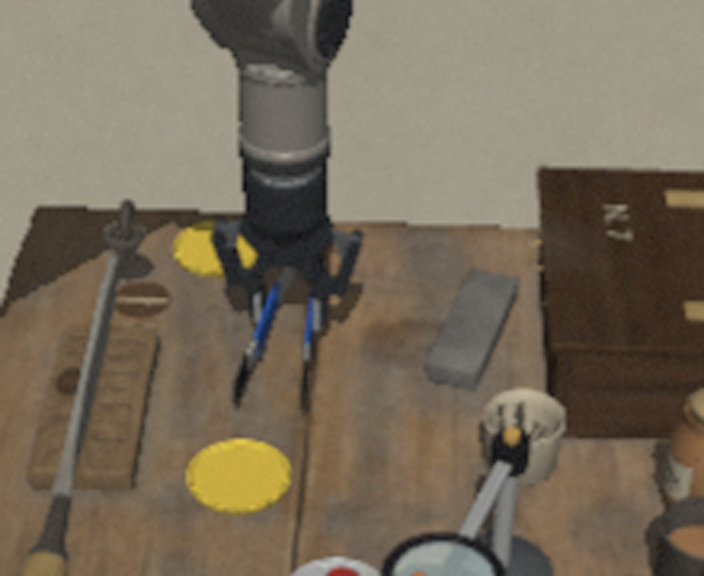

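View pics/top4.png

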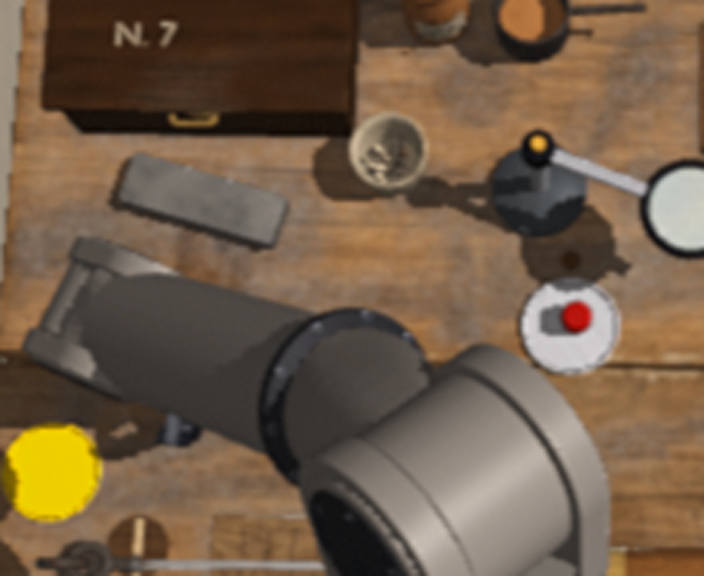

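Run:
```python
from h import *
k=np.array([542.5,-44.7]);psi=-1.45;d=np.array([np.cos(psi),np.sin(psi)])
line_to([478,286,130],speed=120)
p=k-94*d;print(p)
goto([*p,115],down(psi+np.pi/2))
st=get_state();print(st['tcp_pos'],st['grip_width'],st['wrist_force'],st['clock'])
for n,r in (("side",(180,330,220,400)),("top",(170,320,220,400))):
    c=read_camera(n);cv2.imwrite(f"pics/{n}5.png",cv2.resize(c["frame"][r[0]:r[1],r[2]:r[3],::-1],None,fx=4,fy=4,interpolation=cv2.INTER_CUBIC))
```

```text
[531.17273968  48.61502116]
[531.02045744  50.37781987 115.00128522] 46.3814237146547 [ 0.66717477  0.57745565 -0.95975049] 15.95
```

View pics/side5.png

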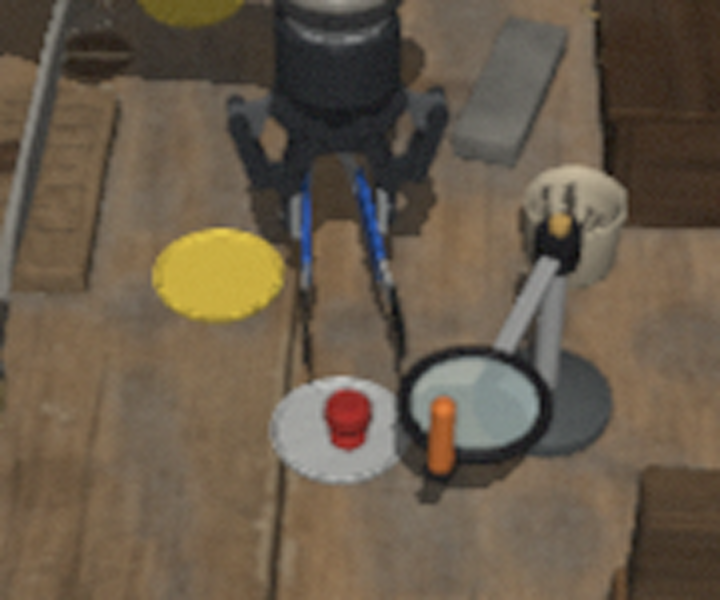

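View pics/top5.png

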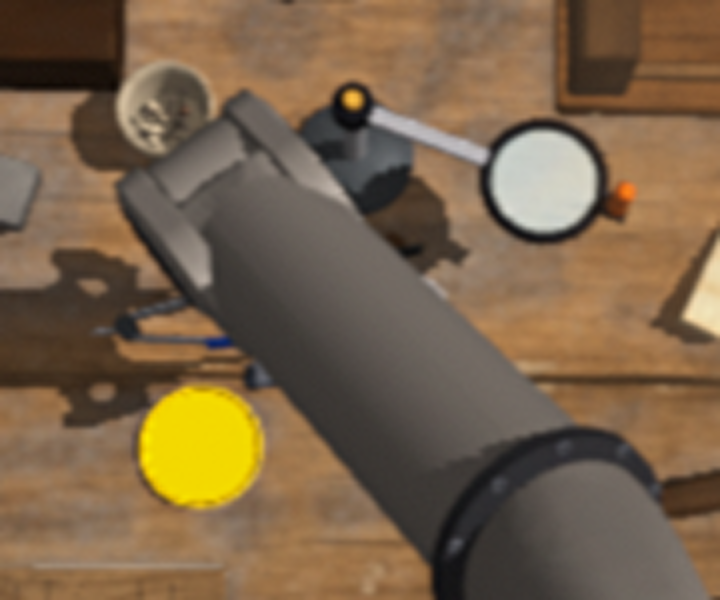

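Run:
```python
from h import *
f=lambda v:np.round(v,1)
s=read_camera("side");st=get_state();p=st['tcp_pos'];psi=-1.45;d=np.array([np.cos(psi),np.sin(psi),0]);n=np.array([-d[1],d[0],0])
for nm,u in(("L tip",(297,273)),("R tip",(320.2,271.3))):
    print(nm,[f([(cast(s,u,z)-p)@d,(cast(s,u,z)-p)@n]) for z in(85,89,95,101)])
for b in blobs(s,(100,90,40),(128,255,255),(220,180,400,330),15):
    print("blue",b[0],[f([(cast(s,b[1],z)-p)@d,(cast(s,b[1],z)-p)@n]) for z in(95,101,107)])
print("pivot",[f([(cast(read_camera("top"),(220+127/4,170+327/4),z)-p)@d,(cast(read_camera("top"),(220+127/4,170+327/4),z)-p)@n]) for z in (101,113)])
h=cv2.cvtColor(s["frame"],cv2.COLOR_RGB2HSV);k=R.from_rotvec(st['tcp_rot']).as_matrix().round(3);print(k)
```

```text
L tip [array([115.6, -24.3]), array([119.5, -24.5]), array([125.3, -24.8]), array([131.1, -25.1])]
R tip [array([114.2,  32. ]), array([118.1,  31.6]), array([123.9,  30.9]), array([129.7,  30.2])]
blue [295, 223, 3, 23, 55] [array([-10.8, -18.5]), array([ -4.1, -18.9]), array([  2.6, -19.3])]
blue [309, 222, 8, 26, 80] [array([-10.,  23.]), array([-3.3, 22.3]), array([ 3.3, 21.7])]
pivot [array([-94.2,  -0.6]), array([-92.9,  -2.8])]
[[ 0.    -0.124  0.992]
 [ 0.001  0.992  0.124]
 [-1.     0.001  0.001]]
```

Run:
```python
from h import *
k=np.array([542.5,-44.7]);psi=-1.45;d=np.array([np.cos(psi),np.sin(psi)]);n=np.array([-d[1],d[0]])
p=k-94*d-3*n
line_to([*p,115],speed=60)
print(line_to([*p,42],speed=70,contact_N=5))
st=get_state();print(st['tcp_pos'],p,st['wrist_force'],st['clock'])
c=read_camera("side");r=(180,330,220,400);cv2.imwrite("pics/side6.png",cv2.resize(c["frame"][r[0]:r[1],r[2]:r[3],::-1],None,fx=4,fy=4,interpolation=cv2.INTER_CUBIC))
```

```text
False
[528.5484218   48.33271185  42.40678021] [528.19460071  48.25351285] [-0.03261081 -0.08491159 -1.71035595] 17.7417
```

View pics/side6.png

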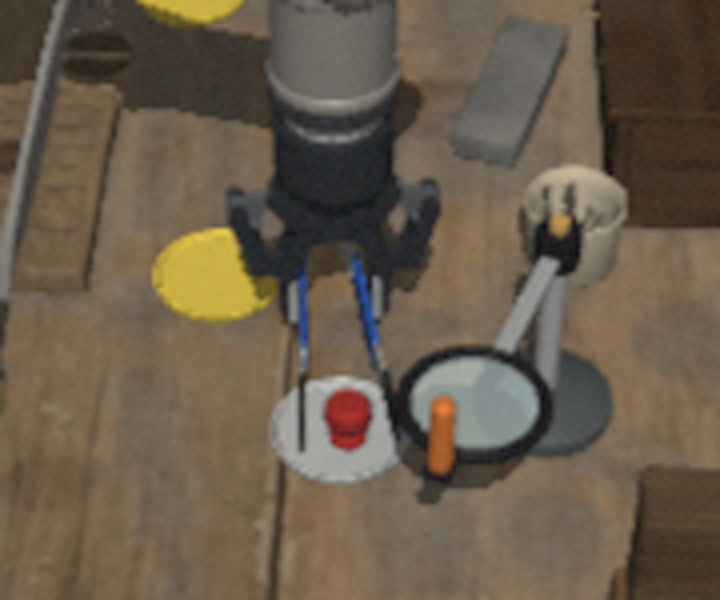

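The knob (crop 348,418) is centred between the jaws (crop x 306 and ~393). I'll close and lift.

Run:
```python
from h import *
gripper_to(26,60)
st=get_state();print(st['grip_width'],st['tcp_pos'],st['wrist_force'])
hold(0.3)
p=get_state()['tcp_pos']
line_to([528.2,48.25,62],speed=50)
st=get_state();print(st['grip_width'],st['tcp_pos'],st['wrist_force'],st['clock'])
c=read_camera("side");r=(180,330,220,400);cv2.imwrite("pics/side7.png",cv2.resize(c["frame"][r[0]:r[1],r[2]:r[3],::-1],None,fx=4,fy=4,interpolation=cv2.INTER_CUBIC))
```

```text
31.575873246717187 [528.4922495   48.26265712  42.3841454 ] [0.18593077 0.78443154 1.82593784]
31.559013327194545 [528.25907053  48.12538795  62.19959082] [ 0.80246656  1.08763593 -0.99816108] 18.9083
```

View pics/side7.png

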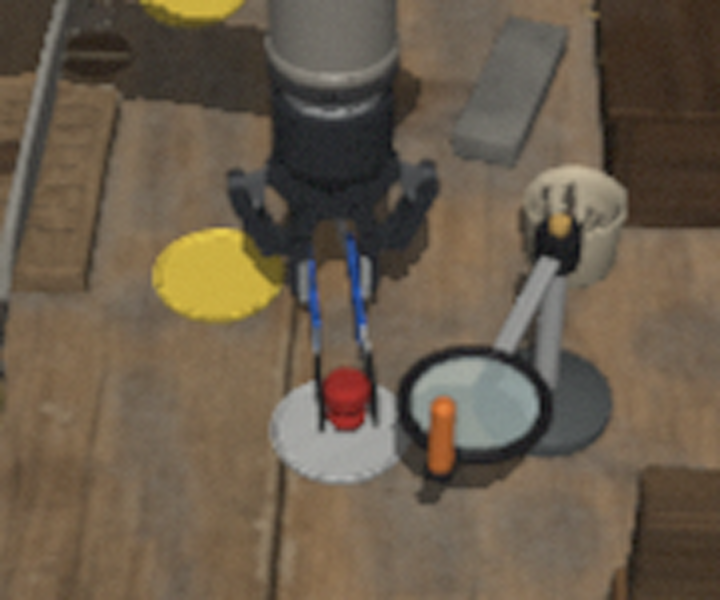

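Run:
```python
from h import *
line_to([528.2,48.25,146.5],speed=70)
hold(1.0)
st=get_state();print(st['grip_width'],st['tcp_pos'],st['wrist_force'],st['clock'])
t=read_camera("top");c=read_camera("side");r=(180,330,220,400);cv2.imwrite("pics/side8.png",cv2.resize(c["frame"][r[0]:r[1],r[2]:r[3],::-1],None,fx=4,fy=4,interpolation=cv2.INTER_CUBIC))
cv2.imwrite("pics/top8.png",t["frame"][:,:,::-1])
for b in blobs(c,(0,150,60),(5,255,255),(290,210,325,300),6):
    print(b[0],b[1])
    for z in(115,120,126,132,140):print(z,cast(c,b[1],z).round(1))
for b in blobs(t,(0,150,60),(5,255,255),(290,210,345,280),3): print("top",b[0],b[1],tri(t,b[1],c,blobs(c,(0,150,60),(5,255,255),(290,210,325,300),6)[0][1]))
```

```text
31.416688303244484 [528.2098469   48.28317473 146.50191992] [ 0.90195901 -1.13395556  0.09160269] 21.3167
[300, 247, 13, 16, 161] [306.39, 254.36]
115 [542.  -32.2 115. ]
120 [542.2 -37.4 120. ]
126 [542.5 -43.6 126. ]
132 [542.7 -49.9 132. ]
140 [543.1 -58.2 140. ]
```

View pics/side8.png

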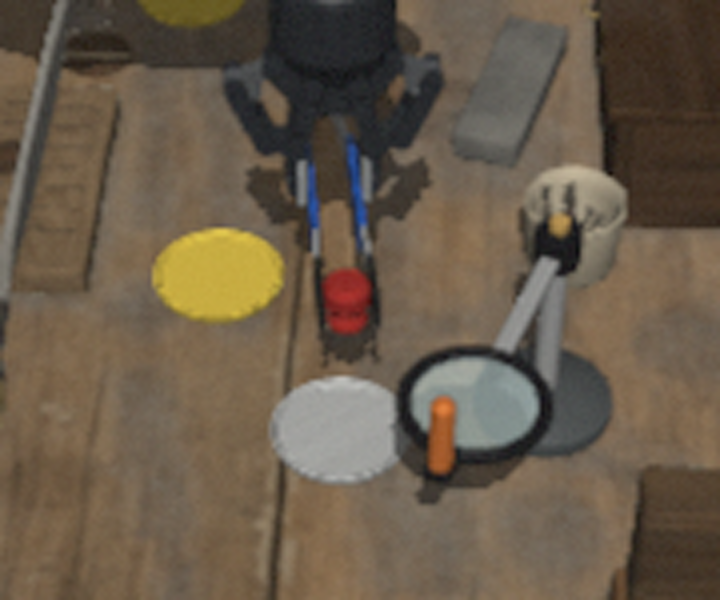

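View pics/top8.png

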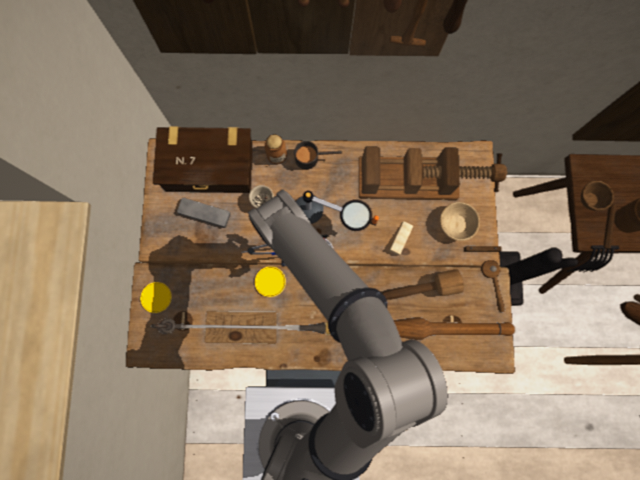

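The knob (side px (306,254)) is upright in the jaws. At the 126 mm implied by the lift its ray gives (542,−44), right above where it stood. The bystanders haven't moved, so I'm handing in.

```bash
python3 -c "
from rig import *
sign_off();s=get_state();print(s['clock'],s['grip_width'],s['tcp_pos'])"
```

```text
the job is handed in; nothing more can be done
the job is handed in; nothing more can be done
```

I did the job in the order asked and handed it in at about 21 s; `sign_off` gives no verdict.

- **Magnifier:** I swung it about 1 rad to the −y side and left it there. The lens centre is now about 128 mm from the dish centre. It needs 89.5 mm to clear, so that leaves nearly 40 mm.
- **Knob:** I picked up the tongs, closed them on the knob and lifted it straight up. It hangs upright with its centre at about 126 mm and its foot at about 109 mm, roughly 6 mm off the dish centre. That height comes from how far the arm lifted, because the arm hid the knob from the top camera. The side camera agreed with it. Only the tongs touched the knob; the gripper fingers stayed about 8 cm away.
- **Last checks:** The grip width held at 31.4–31.6 mm. The cup, whetstone, wedge and bowl looked unmoved in the last pictures.
- **What was off:** The fingertips pressed the bench with about 15 N while closing on the tongs. The tongs also sat about 3 mm to one side at the jaws, and I corrected for that before closing on the knob.

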